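# Hold frame moulding in the mitre board for sawing

### The arm

A 7-joint arm with a two-finger parallel gripper is mounted at the origin on the work surface. World frame = base frame: x ahead of the robot, y to its left, z up, the work surface at z = 0. Lengths are in m, angles in rad, forces in N, time in s.
With the tool pointing down it reaches from about 0.425 to 0.925 m from the base axis. Payload 6.8 kg.
Tool frame: the origin (TCP) lies on the mounting face of the last link; the fingertips stand 173 mm ahead of it and the grasp point (between the pads) lies 155 mm ahead of it; z points along the fingers, y is the direction in which the jaws open and shut (so a half turn about z gives the same grasp; the last joint's range is limited). The gripper opens to 85 mm and grips with 20 to 120 N. Pads are 22 mm wide; open, the fingers measure 114 mm over their backs; the gripper's body (76 mm by 85 mm) begins 54 mm behind the grasp point. The pads swing forward as they close: fully open they stand 13 mm farther back than shut.
Start: joints at [-1.281, 0.477, 0.022, 1.555, -0.011, 1.109, -0.083], TCP at [0.261, 0.622, 0.405] pointing down, gripper open.
Joint ranges: [-2.96, 2.96], [-0.34, 2.1], [-1.41, 1.46], [0.24, 2.44], [-1.37, 4.51], [0.17, 1.92], [-2.96, 2.96]. Speed limits (rad/s): [2.39, 2.39, 3.14, 3.14, 3.14, 3.14, 3.14].

### API

Orientations are given as a unit quaternion [w, x, y, z].
In Python, from station import sensors, read_camera, bot gives the robot as it stands. The module is installed in compiled form; this text tells all that it offers.
- The arm moves only by the tool play_rows, never from a script. Its argument "commands" is a list of rows, each a list of 4 numbers: the shift along the tool's x, y, z in m, then the turn about the tool's z in degrees. A call has 1 to 20 rows; each row shifts and turns the commanded pose from where the row before left it, along the tool's axes as they then stand; what a row does not reach is not made up. A row lasts 1/10 s, in which the tool goes at most 50 mm and 8.59 degrees, less where a joint would pass 70% of its speed; a pose out of reach is approached as far as the arm can. A call with a gripper value outside its range is refused whole. "claw" is the finger opening in m, from 0 to 0.0854, set as the call begins (left out, the last holds). The fingers move at their own pace and stop on an object; "force" is the grip in N (left out, the last holds). Time passes only in rows, so rows that do not move let the fingers close. It gives the time, the measured TCP pose, the force and the opening at its end, in the units of the state.
- sensors.get_obs(): the state, without advancing time (a new reading comes with each control period).
- read_camera(name): name is "scene" or "top"; returns a dict with "frame" (420x560x3 uint8, blue, green, red), "depth" (420x560 float32, m along the optical axis (not along the pixel's ray), 0 where there is no reading), "fx", "fy", "cx", "cy" (pixels), "rvec" (rotation vector, rad) and "tvec" (3), from world to camera coordinates, as OpenCV has them. Camera axes: x right, y down, z forward; pixel columns grow to the right and rows downward; lengths in m; the calibration is good to about 2 mm. A picture is of the moment at which its call begins.
- bot.hand_in(): hands the job in, once; it reports no verdict.
The state is a dict: "t": time; "q": joint angles; "joint_vel": joint speeds; "joint_torque": joint torques, N m; "eef_pos": TCP position; "tool_rot": TCP orientation; "contact_force": force on the tool from outside, world axes, zero at the start; "torque": the same for the moment, N m; "gripper_width": opening from 0.0 (shut) to 1.0 (fully open).
Only numpy, scipy, OpenCV 4.12 (cv2) and the standard library are available. Lean on these libraries where they do the work, as an engineer would, in place of code of your own. Each camera call takes 0.05 s, during which the arm holds its last target.

### The job

Lay the dark frame moulding face up on the mitre board, its flat back tight against the wooden fence and its end butted against the red stop block. Then hold it there for the saw with one firm diagonal push of the fingers, pressing it down on the board and back against the fence at once, with the fingers on the stop-block side of the 45-degree saw cut. Finish while still pushing: do not let go, and leave the saw, glue bottle, paint tube and brush tin where they are.

Things in the scene. Friction and masses are not known exactly. Their poses are not given: they have to be found in the camera images.
- moulding_mid (a point): Centre of the loose moulding, half-way up (17 mm above its underside). Dark wooden strip, 260 mm long (own y), 42 mm wide (own x), z up, 100 to 200 g. Starts face up on the bench, right of the mitre board; gripped across its width. With its back to the fence and face up, its axes are parallel to the fence's.
- moulding_end (a point): Point on the moulding's +y end, on the line of its back face, 17 mm above its underside (21 mm in x, 130 mm in y and 0 in z from moulding_mid). Belongs at stop_corner.
- moulding_face (a point): Middle of the moulding's sloping face: half-way along its length, 4 mm towards the sight edge from moulding_mid and 7 mm above it (24 mm above the underside). The slope is 30 degrees from level, rising towards the back; axes as the moulding's.
- moulding: The moulding itself; origin under its centre on the underside, axes as moulding_mid. Upright flat back at +x, 34 mm high; the top is flat for 8 mm, then slopes straight down to the thin gilt sight edge at -x, 14 mm high. A rebate 7 mm wide, 8 mm high runs under the sight edge, leaving a lip 8 to 14 mm above the underside. Both ends are square.
- board: Pale waxed plywood bed of the mitre board, 170 (x) by 380 (y) by 18 mm thick, screwed to the bench. Origin at the centre of its underside, x towards the fence, y along it towards the stop block, z up; top 18 mm above the origin. The fence's working face is 40 mm from the origin in +x. Its top is waxed (friction about 0.35), yet takes up part of a push towards the fence.
- fence: Pale wooden fence fixed on the bed, 22 mm thick (x), 380 mm long (y), 40 mm high above the bed. Origin at the centre of its underside, on the bed's top; axes as the board's. Its working face looks to -x, 11 mm from the origin, and y runs along it. It does not move.
- stop: Red stop block, 45 (x) by 32 (y) by 36 mm high, fixed to the fence's front by a dark G-clamp standing 62 mm above the bed, its screw reaching 85 mm in -x from the block's centre. Origin at the centre of its underside on the bed's top; axes as the board's. Working face looks to -y, 16 mm from the origin. Its place along the fence varies; it does not move.
- stop_corner (a point): Where the stop block's working face meets the fence's working face, 17 mm above the bed; axes as the board's. With the moulding home, moulding_end is here and moulding_mid is 21 mm in -x and 130 mm in -y of it.
- saw_line (a point): Point on the bed where the black 45-degree saw cut passes under the sight edge of a moulding that lies against the fence (42 mm in front of the fence); axes as the board's. From here the cut runs to the fence in +x and -y. The stop-block side is +y. With the moulding home its middle is 5 to 65 mm on the stop-block side.
- tenon_saw: Tenon saw lying flat beyond the fence: brass-backed 250 mm blade along its +x, pale wooden handle at -x; origin under the heel of the blade. Leave alone.
- glue_bottle: White and yellow glue bottle with an orange cap, 56 mm diameter, 150 mm high, standing between robot and mitre board; origin under its centre. Leave alone.
- brush_washer: Steel brush-washer tin, 96 mm diameter, 140 mm high with its wire handle, standing to the left of the mitre board; origin under its centre. Leave alone.
- paint_tube: White paint tube with a red band and black cap, 135 mm long, 33 mm high, lying to the far right; origin under its middle. Leave alone.

How it is judged:
At the end, for the whole second after the job is handed in: Moulding flat, face up (0.03 rad), back on the fence and end at the stop within 3 mm, in line within 0.015 rad, at rest; fingers push it with over 5 N, it presses the fence with over 3 N and the board with over 5 N; fingers on the stop side of the saw cut (x of moulding_end in the frame of stop_corner between -0.003 and 0.003 m and y of moulding_end in the frame of stop_corner between -0.003 and 0.003 m and z of moulding_end in the frame of stop_corner below 0.003 m and angle between the y axis of moulding and the y axis of fence, either way round below 0.015 rad and angle between moulding's own z axis and vertical below 0.03 rad and contact force between moulding and fence above 3 N and contact force between moulding and board above 5 N and contact force between the fingers and moulding above 5 N and y of the grasp point in the frame of saw_line above 0 m and linear speed of moulding below 0.01 m/s); the arm keeps its last pose, push and grip.
It fails at once if a bystander (saw, glue bottle, brush tin, paint tube) is shifted by more than 25 mm (distance of any of tenon_saw, glue_bottle, brush_washer, paint_tube from where it was at the start of the episode above 0.025 m).
It also fails if it takes over 64 s, if anything falls off the work surface, if the arm or the gripper's body presses on something with over 40 N, if the wrist force passes 120 N, or if a joint passes its speed limit or range.

## Working session

There is one attempt and no reset: what is moved stays moved. The work goes in short steps, Python scripts to look and compute and a tool call to move; the robot and the scene stay as the last step left them, time stands still between calls to the robot, and variables do not carry over. Pictures are saved under pics/ and viewed, and the job is handed in when it is done.

Besides the shell and the picture viewer there is one more tool, called in YAML: its name, and indented under it one key for each argument. play_rows: Moves the arm, as the interface text tells. Its arguments: {"type":"object","properties":{"commands":{"type":"array"},"claw":{"type":"number"},"force":{"type":"number"}},"required":["commands"]}

```bash
mkdir -p pics
cat > h.py <<'E'
import numpy as np,cv2
from station import sensors,read_camera,bot
def cam(n):
    c=read_camera(n); c['R']=cv2.Rodrigues(np.array(c['rvec'],float))[0]; c['t']=np.array(c['tvec'],float).ravel(); return c
def ray(c,u,v,z):
    d=c['R'].T@np.array([(u-c['cx'])/c['fx'],(v-c['cy'])/c['fy'],1.]); o=-c['R'].T@c['t']
    return o+d*(z-o[2])/d[2]
def dep(c,u,v):
    Z=c['depth'][v,u]; return c['R'].T@(np.array([(u-c['cx'])/c['fx']*Z,(v-c['cy'])/c['fy']*Z,Z])-c['t'])
def cloud(c):
    v,u=np.mgrid[0:420,0:560];Z=c['depth'].astype(float)
    P=np.stack([(u-c['cx'])/c['fx']*Z,(v-c['cy'])/c['fy']*Z,Z],-1)
    return (P-c['t'])@c['R']
def proj(c,P):
    p=c['R']@np.array(P,float)+c['t']; return p[0]/p[2]*c['fx']+c['cx'],p[1]/p[2]*c['fy']+c['cy']
E
python3 - <<'E'
from h import *
print(sensors.get_obs())
for n in('scene','top'):
    c=cam(n);cv2.imwrite(f'pics/{n}0.png',c['frame']);print(n,c['fx'],-c['R'].T@c['t'],c['R'][2])
    np.savez(f'{n}0.npz',**c)
E
```

```text
{'t': 0.0, 'q': array([-1.2811061 ,  0.47780474,  0.02234189,  1.55646763, -0.01147321,
        1.10931102, -0.08312838]), 'joint_vel': array([ 2.09380594e-04,  2.67333362e-05, -7.07350283e-04,  2.74469882e-04,
        2.72661516e-04,  3.23436033e-04,  1.24183907e-04]), 'joint_torque': array([-6.62827479e-04, -5.96453154e+01,  1.60795167e+00, -2.81191009e+01,
        1.25715189e-02,  9.51102935e-03,  7.73901178e-06]), 'eef_pos': array([0.26137038, 0.62203576, 0.40371554]), 'tool_rot': array([-1.02906410e-04,  1.97584743e-01,  9.80285368e-01, -9.25538433e-04]), 'contact_force': array([-1.17803417,  0.33844142,  0.04937775]), 'torque': array([-0.00149612, -0.02028796, -0.00788988]), 'gripper_width': 1.0048954504916152}
scene 405.83414859061986 [ 0.97411402 -0.71657805  0.90694142] [-0.33397028  0.63035924 -0.70079318]
top 426.95015242143864 [0.51665356 0.05176146 1.17146888] [ 0.04294523  0.02777237 -0.99869135]
```

View pics/scene0.png

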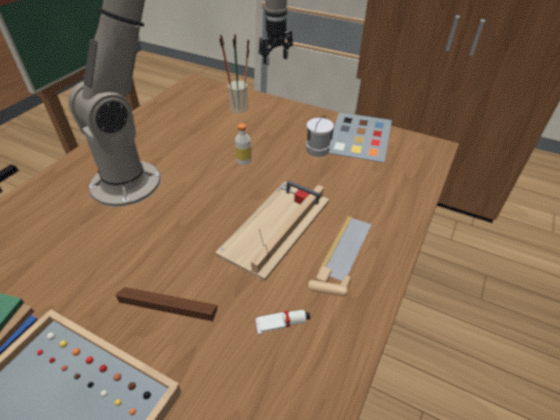

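View pics/top0.png

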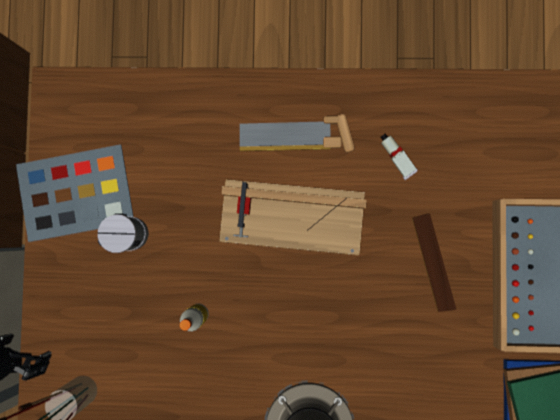

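The top view has world x up and y to the left. The board is near (290,220), the red stop near (243,207), and the moulding runs from (423,215) to (446,310). I'll zoom in next.

Run:
```python
from h import *
c=dict(np.load('top0.npz'))
f=c['frame']
a=cv2.resize(f[170:265,210:375],None,fx=4.8,fy=4.8,interpolation=cv2.INTER_CUBIC);cv2.imwrite('pics/tb.png',a)
b=cv2.resize(f[205:320,400:470],None,fx=5,fy=5,interpolation=cv2.INTER_CUBIC);
b=cv2.convertScaleAbs(b,alpha=2)
cv2.imwrite('pics/tm.png',b)
P=cloud(c)
for v in(230,260,295):
    for u in range(410,460,2):
        p=P[v,u]
        if p[2]>0.006: print(v,u,p.round(4),f[v,u])
```

```text
230 416 [ 0.5307 -0.2789  0.0122] [16 34 58]
230 418 [ 0.5308 -0.2844  0.0119] [22 37 62]
230 420 [ 0.5308 -0.2878  0.0183] [20 34 58]
230 422 [ 0.5308 -0.2925  0.0206] [19 33 59]
230 424 [ 0.5309 -0.2967  0.0239] [23 34 61]
230 426 [ 0.5309 -0.3006  0.0285] [19 31 59]
230 428 [ 0.531  -0.3055  0.0297] [19 32 57]
230 430 [ 0.531  -0.3087  0.0361] [16 29 54]
230 432 [ 0.5311 -0.315   0.0328] [22 35 61]
230 434 [ 0.5312 -0.3202  0.0329] [26 47 75]
260 424 [ 0.4507 -0.3     0.0136] [17 39 65]
260 426 [ 0.4511 -0.3037  0.0188] [20 33 60]
260 428 [ 0.4511 -0.3091  0.0185] [21 36 63]
260 430 [ 0.4514 -0.3134  0.0216] [19 32 61]
260 432 [ 0.4516 -0.3178  0.0241] [21 34 62]
260 434 [ 0.4518 -0.3229  0.0246] [22 35 60]
260 436 [ 0.4521 -0.3266  0.0292] [16 29 56]
260 438 [ 0.4522 -0.3318  0.0295] [14 28 52]
260 440 [ 0.4522 -0.3373  0.0286] [20 33 59]
260 442 [ 0.4526 -0.3408  0.0338] [22 39 67]
295 434 [ 0.3576 -0.3278  0.0098] [21 39 64]
295 436 [ 0.3586 -0.3309  0.0163] [19 32 59]
295 438 [ 0.3589 -0.3357  0.0178] [21 37 65]
295 440 [ 0.3598 -0.3389  0.0239] [21 35 61]
295 442 [ 0.36   -0.3439  0.0247] [18 32 57]
295 444 [ 0.3604 -0.3484  0.0268] [18 32 57]
295 446 [ 0.3603 -0.3542  0.0251] [20 33 57]
295 448 [ 0.3614 -0.3567  0.0325] [20 32 59]
295 450 [0.5167 0.0518 1.1715] [20 34 61]
295 452 [ 0.3622 -0.3656  0.0367] [27 46 74]
```

View pics/tb.png

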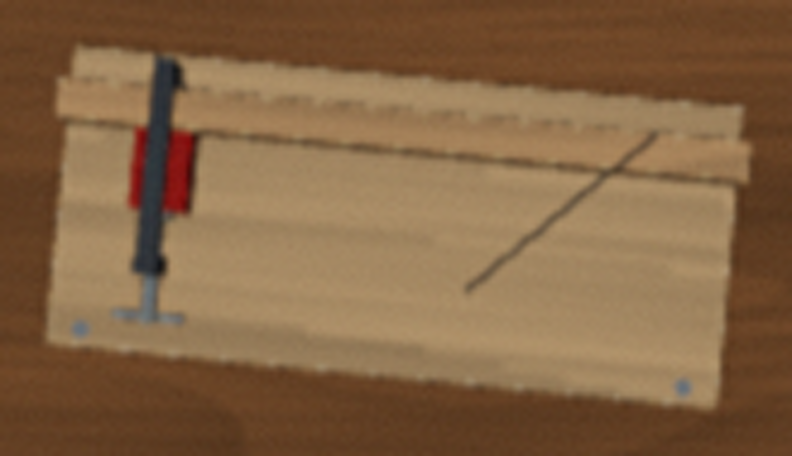

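View pics/tm.png

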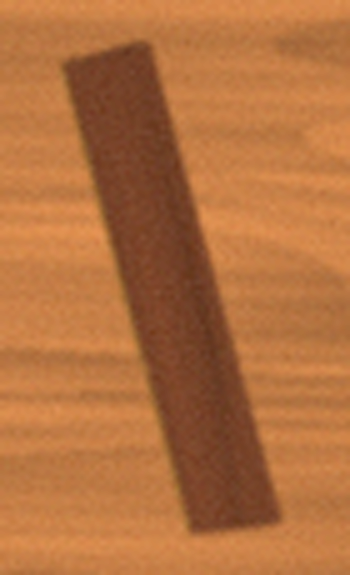

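Raw depth shows the moulding's high back on the world -y side, so its own +y end is the far end and it needs a turn of about +90°. The stop end of the fence is at the left of the image. Next I'll measure precisely.

Run:
```python
from h import *
c=dict(np.load('top0.npz'));f=c['frame'];g=cv2.GaussianBlur(f,(3,3),0).astype(float)
def sub(prof,x0,kind):
    i=np.argmax(prof); 
    if 0<i<len(prof)-1:
        a,b,d=prof[i-1:i+2]; i=i+0.5*(a-d)/(a-2*b+d+1e-9)
    return x0+i
# moulding mask
hsv=cv2.cvtColor(f,cv2.COLOR_BGR2HSV)
m=(f[...,2]<72).astype(np.uint8); m[:, :400]=0;m[:,470:]=0;m[:200]=0;m[325:]=0
m=cv2.morphologyEx(m,cv2.MORPH_OPEN,np.ones((5,5)))
cn=max(cv2.findContours(m,0,2)[0],key=cv2.contourArea);print(cv2.contourArea(cn),cv2.minAreaRect(cn),cv2.boxPoints(cv2.minAreaRect(cn)))
# back edge: gradient per row (dark->light going right)
R=g.sum(2)/3
pts=[];ptl=[]
for v in range(222,302):
    ue=423+ (v-215)*(446-423)/95
    lo=int(ue+2); pr=R[v,lo+2:lo+16]-R[v,lo:lo+14]; pts.append((sub(pr,lo+1,0),v))
    lo=int(ue-16); pr=R[v,lo:lo+14]-R[v,lo+2:lo+16]; ptl.append((sub(pr,lo+1,0),v))
def fit(p):
    l=cv2.fitLine(np.float32(p),cv2.DIST_HUBER,0,.01,.01).ravel(); return l
lb=fit(pts);ll=fit(ptl)
# ends
def ends(v0,s):
    q=[]
    for k in range(-7,8):
        u=(423 if s<0 else 446)+k
        lo=v0-8+int(-k*0.2); pr=(R[lo+2:lo+18,u]-R[lo:lo+16,u])*s; q.append((u,sub(pr,lo+1,0)))
    return fit(q)
le=[ends(215,-1),ends(310,1)]
def inter(a,b):
    A=np.array([[a[0],-b[0]],[a[1],-b[1]]]);t=np.linalg.solve(A,[b[2]-a[2],b[3]-a[3]]);return a[2]+t[0]*a[0],a[3]+t[0]*a[1]
B=[ray(c,*inter(lb,e),.034) for e in le]; S=[ray(c,*inter(ll,e),.012) for e in le]
print('back',[b.round(4) for b in B],np.linalg.norm(B[0]-B[1]));print('sight',[b.round(4) for b in S])
d=(B[0]-B[1])[:2];d/=np.linalg.norm(d);n=np.array([d[1],-d[0]])
print('dir',d,np.degrees(np.arctan2(d[1],d[0])),'width',n@(B[0]-S[0])[:2],n@(B[1]-S[1])[:2])
mid=(B[0]+B[1])[:2]/2-n*.021;print('mid',mid)
# fence seam
q=[];
for u in range(256,330):
    ve=196+(u-250)*(205-196)/(345-250)
    lo=int(ve-3)+2; pr=-R[lo-4:lo+8,u]; q.append((u,sub(pr,lo-4,0)))
lf=fit(q);print('res',np.std([(x-lf[2])*lf[1]-(y-lf[3])*lf[0] for x,y in q]))
F=[ray(c,u,lf[3]+(u-lf[2])*lf[1]/lf[0],.018) for u in(255,345)]
fd=(F[0]-F[1])[:2];fd/=np.linalg.norm(fd);print('fence seam',F[0].round(4),F[1].round(4),np.degrees(np.arctan2(fd[1],fd[0])))
# red
r=(f[...,2].astype(int)-f[...,1]-0>60)&(f[...,1]<70);r[:180]=0;r[225:]=0;r[:,:225]=0;r[:,260:]=0
vv,uu=np.nonzero(r);print('red',uu.min(),uu.max(),vv.min(),vv.max())
red=g[...,2]-g[...,1]
qs=[]
for v in range(201,212):
    pr=red[v,244:256]-red[v,246:258];qs.append((sub(pr,245,0),v))
print(np.round(qs,1).tolist())
ls=fit(qs)
for z in(.018,.054):print('stop edge',z,[ray(c,ls[2]+(v-ls[3])*ls[0]/ls[1],v,z).round(4) for v in(201,211)])
P=cloud(c)
for v,u in((199,270),(196,270),(193,270),(215,300),(225,270),(207,240),(201,248)):print(v,u,P[v,u].round(4))
```

```text
1634.0 ((433.6674499511719, 262.9193420410156), (99.65689086914062, 17.883726119995117), 74.57783508300781) [[411.79672 217.26299]
 [429.03653 212.50719]
 [455.53818 308.57568]
 [438.29837 313.33148]]
back [array([ 0.578 , -0.3073,  0.034 ]), array([ 0.3245, -0.3772,  0.034 ])] 0.2629714409934762
sight [array([ 0.5652, -0.2671,  0.012 ]), array([ 0.3141, -0.3368,  0.012 ])]
dir [0.96400672 0.26587786] 15.41912211144611 width 0.042117662399846705 0.04164981320317417
mid [ 0.44563367 -0.32199624]
res 0.057589147659022066
fence seam [0.612  0.1563 0.018 ] [ 0.5926 -0.0873  0.018 ] 85.45734173482343
red 237 249 197 213
[[249.4, 201.0], [249.2, 202.0], [249.1, 203.0], [249.0, 204.0], [248.8, 205.0], [248.8, 206.0], [248.7, 207.0], [248.7, 208.0], [248.7, 209.0], [248.6, 210.0], [248.4, 211.0]]
stop edge 0.018 [array([0.6023, 0.1716, 0.018 ]), array([0.5751, 0.1736, 0.018 ])]
stop edge 0.054 [array([0.5997, 0.1679, 0.054 ]), array([0.5733, 0.1698, 0.054 ])]
199 270 [0.6074 0.1147 0.0327]
196 270 [0.6131 0.1133 0.0594]
193 270 [0.6214 0.1138 0.0545]
215 300 [0.5663 0.0336 0.017 ]
225 270 [0.5381 0.1145 0.0154]
207 240 [0.5819 0.1888 0.0802]
201 248 [0.5999 0.1717 0.0504]
```

Run:
```python
from h import *
c=dict(np.load('scene0.npz'))
f=c['frame']
cv2.imwrite('pics/sb.png',cv2.resize(f[175:280,210:340],None,fx=5.5,fy=5.5,interpolation=cv2.INTER_CUBIC))
```

```text
(no output)
```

View pics/sb.png

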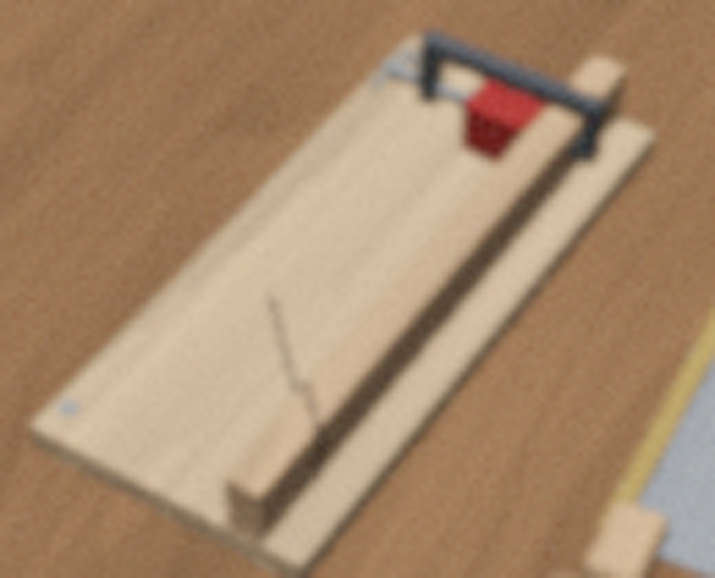

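```bash
cat >> h.py <<'E'
from scipy.spatial.transform import Rotation as Ro
def rel(goal,pos=None,rot=None):
    o=sensors.get_obs(); q=o['tool_rot']; R=Ro.from_quat([q[1],q[2],q[3],q[0]]).as_matrix()
    d=R.T@(np.array(goal)-(o['eef_pos'] if pos is None else pos)); print('rel',d.round(4),'yawY',np.degrees(np.arctan2(R[1,1],R[0,1])).round(2),'tilt',R[:,2].round(4))
def st():
    o=sensors.get_obs();q=o['tool_rot']; R=Ro.from_quat([q[1],q[2],q[3],q[0]]).as_matrix()
    print('t',round(o['t'],2),'p',o['eef_pos'].round(4),'F',np.round(o['contact_force'],1),'g',round(o['gripper_width'],3),'yawY',np.degrees(np.arctan2(R[1,1],R[0,1])).round(2),'tilt',R[:2,2].round(4),'q',o['q'].round(2))
E
python3 - <<'E'
from h import *
st();rel([.55,.15,.40])
E
```

```text
t 0.1 p [0.2614 0.6221 0.4038] F [ 0.2 -0.2  0.4] g 0.999 yawY 67.21 tilt [-0.0005 -0.0016] q [-1.28  0.48  0.02  1.56 -0.01  1.11 -0.08]
rel [-0.449  -0.3234  0.0044] yawY 67.21 tilt [-5.0e-04 -1.6e-03 -1.0e+00]
```

play_rows:
  commands:
    - [-0.0375, -0.027, 0, 0]
    - [-0.0375, -0.027, 0, 0]
    - [-0.0375, -0.027, 0, 0]
    - [-0.0375, -0.027, 0, 0]
    - [-0.0375, -0.027, 0, 0]
    - [-0.0375, -0.027, 0, 0]
    - [-0.0375, -0.027, 0, 0]
    - [-0.0375, -0.027, 0, 0]
    - [-0.0375, -0.027, 0, 0]
    - [-0.0375, -0.027, 0, 0]
    - [-0.0375, -0.027, 0, 0]
    - [-0.0375, -0.027, 0, 0]
  claw: 0.085
  force: 40

```text
t: 1.3
eef_pos: [0.5513, 0.1475, 0.4045]
tool_rot: [-0.0, 0.198, 0.98, -0.0]
contact_force: [1.1, 0.6, -0.7]
gripper_width: 0.995
```

play_rows:
  commands:
    - [0, 0, 0, 8.5]
    - [0, 0, 0, 8.5]
    - [0, 0, 0, 8.5]
    - [0, 0, 0, 8.5]
    - [0, 0, 0, 8.5]
    - [0, 0, 0, 8.5]
    - [0, 0, 0, 8.5]
    - [0, 0, 0, 8.5]
    - [0, 0, 0, 8.5]
    - [0, 0, 0, 8.5]
    - [0, 0, 0, 8.5]
    - [0, 0, 0, 8.5]
    - [0, 0, 0, 8.5]
    - [0, 0, 0, 8.5]
    - [0, 0, 0, 8.5]
    - [0, 0, 0, 8.5]
    - [0, 0, 0, 5.8]
    - [0, 0, 0, 0]

```text
t: 3.1
eef_pos: [0.5506, 0.1495, 0.4043]
tool_rot: [0.0, 0.991, 0.134, -0.0]
contact_force: [-0.3, -0.3, 0.7]
gripper_width: 0.992
```

Run:
```python
from h import *
st();rel([.4456,-.322,.30])
```

```text
t 3.1 p [0.5506 0.1495 0.4043] F [-0.3 -0.3  0.7] g 0.992 yawY -74.62 tilt [-0.0007 -0.0007] q [-0.94  0.37  0.73  1.85 -0.28  1.03 -1.4 ]
rel [-0.2262  0.4267  0.1047] yawY -74.62 tilt [-7.e-04 -7.e-04 -1.e+00]
```

play_rows:
  commands:
    - [-0.0206, 0.0388, 0.0095, 0]
    - [-0.0206, 0.0388, 0.0095, 0]
    - [-0.0206, 0.0388, 0.0095, 0]
    - [-0.0206, 0.0388, 0.0095, 0]
    - [-0.0206, 0.0388, 0.0095, 0]
    - [-0.0206, 0.0388, 0.0095, 0]
    - [-0.0206, 0.0388, 0.0095, 0]
    - [-0.0206, 0.0388, 0.0095, 0]
    - [-0.0206, 0.0388, 0.0095, 0]
    - [-0.0206, 0.0388, 0.0095, 0]
    - [-0.0206, 0.0388, 0.0095, 0]
    - [0, 0, 0, 0]
    - [0, 0, 0, 0]

```text
t: 4.4
eef_pos: [0.4449, -0.3236, 0.2998]
tool_rot: [-0.0, 0.991, 0.134, -0.0]
contact_force: [0.6, 0.6, -0.6]
gripper_width: 0.997
```

Run:
```python
from h import *
st();rel([.4456,-.322,.175])
c=cam('scene');cv2.imwrite('pics/s1.png',c['frame'])
```

```text
t 4.4 p [ 0.4449 -0.3236  0.2998] F [ 0.6  0.6 -0.6] g 0.997 yawY -74.65 tilt [-0.0009  0.0002] q [-0.03  0.49  0.71  1.99 -0.43  0.82 -0.38]
rel [ 0.0012 -0.0013  0.1248] yawY -74.65 tilt [-9.e-04  2.e-04 -1.e+00]
```

View pics/s1.png

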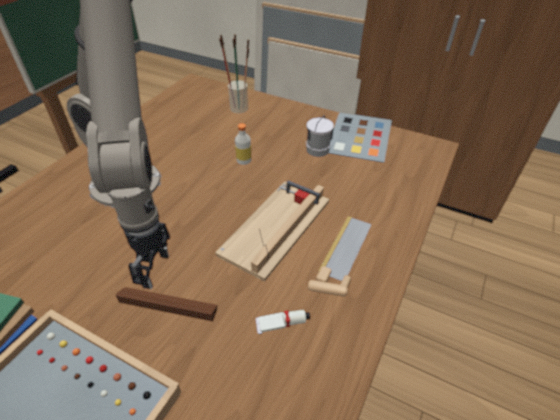

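The gripper is centred over the moulding with its jaws across the width.

play_rows:
  commands:
    - [0.001, -0.001, 0.03, 0]
    - [0, 0, 0.03, 0]
    - [0, 0, 0.03, 0]
    - [0, 0, 0.02, 0]
    - [0, 0, 0.01, 0]
    - [0, 0, 0.004, 0]
    - [0, 0, 0, 0]

```text
t: 5.15
eef_pos: [0.447, -0.3206, 0.1765]
tool_rot: [-0.0, 0.991, 0.135, 0.0]
contact_force: [-0.3, 0.0, 0.2]
gripper_width: 0.995
```

play_rows:
  commands:
    - [0, 0, 0, 0]
    - [0, 0, 0, 0]
    - [0, 0, 0, 0]
    - [0, 0, 0, 0]
    - [0, 0, 0, 0]
    - [0, 0, 0, 0]
    - [0, 0, 0, 0]
    - [0, 0, 0, 0]
  claw: 0.02
  force: 40

```text
t: 5.95
eef_pos: [0.4468, -0.3216, 0.1772]
tool_rot: [0.0, 0.991, 0.134, 0.001]
contact_force: [-0.8, 0.2, 6.2]
gripper_width: 0.482
```

Run:
```python
from h import *
st()
for n in('scene','top'):
  c=cam(n);cv2.imwrite(f'pics/{n}2.png',cv2.resize(c['frame'][230:340,90:240] if n=='scene' else c['frame'][180:340,350:500],None,fx=4,fy=4))
```

```text
t 5.95 p [ 0.4468 -0.3216  0.1772] F [-0.8  0.2  6.2] g 0.482 yawY -74.6 tilt [ 0.0016 -0.0006] q [ 0.1   0.67  0.54  2.03 -0.61  0.6  -0.24]
```

View pics/scene2.png

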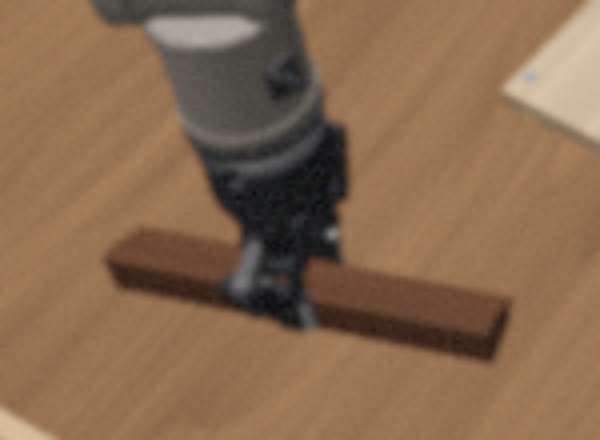

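View pics/top2.png

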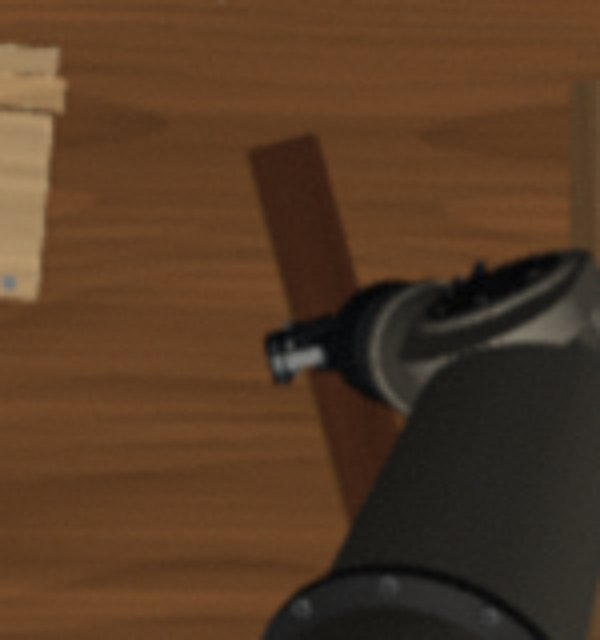

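play_rows:
  commands:
    - [0, 0, -0.01, 0]
    - [0, 0, -0.03, 0]
    - [0, 0, -0.04, 0]
    - [0, 0, -0.04, 0]
    - [0, 0, 0, 0]

```text
t: 6.55
eef_pos: [0.4474, -0.3228, 0.3013]
tool_rot: [0.002, 0.991, 0.134, 0.004]
contact_force: [-0.2, -0.2, -1.4]
gripper_width: 0.48
```

play_rows:
  commands:
    - [0, 0, 0, -7.0]
    - [0, 0, 0, -7.0]
    - [0, 0, 0, -7.0]
    - [0, 0, 0, -7.0]
    - [0, 0, 0, -7.0]
    - [0, 0, 0, -7.0]
    - [0, 0, 0, -7.0]
    - [0, 0, 0, -7.0]
    - [0, 0, 0, -7.0]
    - [0, 0, 0, -7.0]
    - [0, 0, 0, 0]

```text
t: 7.65
eef_pos: [0.4459, -0.3211, 0.296]
tool_rot: [-0.0, 0.735, 0.678, 0.0]
contact_force: [0.2, -0.1, -1.9]
gripper_width: 0.474
```

Run:
```python
from h import *
st();rel([.5508,.0303,.27])
```

```text
t 7.65 p [ 0.4459 -0.3211  0.296 ] F [ 0.2 -0.1 -1.9] g 0.474 yawY -4.56 tilt [-0.0006  0.0007] q [ 0.2   0.43  0.4   1.98 -0.23  0.78  0.65]
rel [0.3586 0.0767 0.0261] yawY -4.56 tilt [-6.e-04  7.e-04 -1.e+00]
```

play_rows:
  commands:
    - [0.0359, 0.0077, 0.0, 0]
    - [0.0359, 0.0077, 0.0, 0]
    - [0.0359, 0.0077, 0.0, 0]
    - [0.0359, 0.0077, 0.0, 0]
    - [0.0359, 0.0077, 0.0, 0]
    - [0.0359, 0.0077, 0.0, 0]
    - [0.0359, 0.0077, 0.0, 0]
    - [0.0359, 0.0077, 0.0, 0]
    - [0.0359, 0.0077, 0.0, 0]
    - [0.0359, 0.0077, 0.0, 0]
    - [0, 0, 0.02, 0]
    - [0, 0, 0, 0]
    - [0, 0, 0, 0]

```text
t: 8.95
eef_pos: [0.5514, 0.0297, 0.2759]
tool_rot: [-0.0, 0.736, 0.677, -0.001]
contact_force: [0.6, -0.5, -1.1]
gripper_width: 0.475
```

Run:
```python
from h import *
st();rel([.5508,.0303,.1965])
for n in('scene','top'):
  c=cam(n);cv2.imwrite(f'pics/{n}3.png',cv2.resize(c['frame'][130:290,190:350] if n=='scene' else c['frame'][150:290,190:390],None,fx=3.7,fy=3.7))
```

```text
t 8.95 p [0.5514 0.0297 0.2759] F [ 0.6 -0.5 -1.1] g 0.475 yawY -4.76 tilt [-0.0019 -0.001 ] q [-0.42  0.45  0.32  1.98 -0.21  0.74 -0.06]
rel [ 0.0007 -0.0005  0.0794] yawY -4.76 tilt [-0.0019 -0.001  -1.    ]
```

View pics/scene3.png

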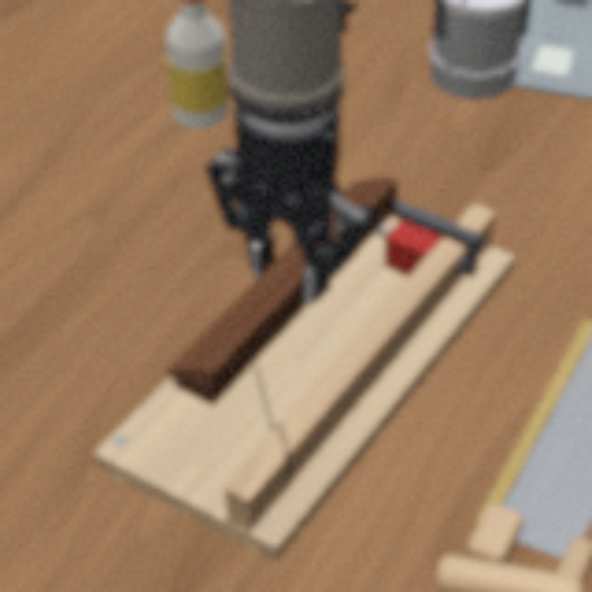

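View pics/top3.png

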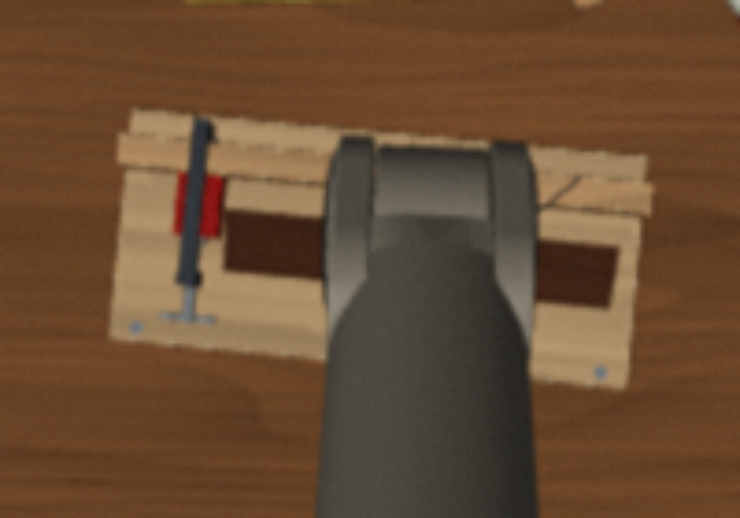

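The moulding is held level over the bed, clear of the fence and the stop. I'll lower it now.

play_rows:
  commands:
    - [0, 0, 0.03, 0.2]
    - [0, 0, 0.02, 0]
    - [0, 0, 0.01, 0]
    - [0, 0, 0.01, 0]
    - [0, 0, 0.005, 0]
    - [0, 0, 0.003, 0]
    - [0, 0, 0.002, 0]
    - [0, 0, 0, 0]

```text
t: 9.85
eef_pos: [0.5521, 0.0305, 0.1964]
tool_rot: [0.0, 0.736, 0.677, 0.0]
contact_force: [-0.3, 0.0, -0.9]
gripper_width: 0.481
```

Run:
```python
from h import *
st();rel([.5508,.0303,.1945])
```

```text
t 9.85 p [0.5521 0.0305 0.1964] F [-0.3  0.  -0.9] g 0.481 yawY -4.8 tilt [0.0005 0.0001] q [-0.37  0.58  0.27  2.01 -0.26  0.58 -0.01]
rel [-0.0003 -0.0013  0.0019] yawY -4.8 tilt [ 5.e-04  1.e-04 -1.e+00]
```

play_rows:
  commands:
    - [0, 0, 0.001, -0.25]
    - [0.004, 0, 0, 0]
    - [0.004, 0, 0, 0]
    - [0.003, 0, 0, 0]
    - [0, 0, 0, 0]

```text
t: 10.35
eef_pos: [0.5529, 0.042, 0.1952]
tool_rot: [0.0, 0.734, 0.679, 0.0]
contact_force: [0.3, 0.7, -1.4]
gripper_width: 0.478
```

play_rows:
  commands:
    - [0.002, 0, 0, 0]
    - [0.001, 0, 0, 0]
    - [0, 0, 0, 0]

```text
t: 10.65
eef_pos: [0.5528, 0.0426, 0.1952]
tool_rot: [0.001, 0.735, 0.678, -0.001]
contact_force: [-0.9, -6.2, -0.2]
gripper_width: 0.48
```

Run:
```python
from h import *
st()
for n in('scene','top'):
  c=cam(n);cv2.imwrite(f'pics/{n}4.png',cv2.resize(c['frame'][150:290,200:350] if n=='scene' else c['frame'][170:270,200:390],None,fx=4,fy=4))
```

```text
t 10.65 p [0.5528 0.0426 0.1952] F [-0.9 -6.2 -0.2] g 0.48 yawY -4.66 tilt [-0.0005 -0.0021] q [-0.4   0.59  0.27  2.01 -0.26  0.58 -0.03]
```

View pics/top4.png

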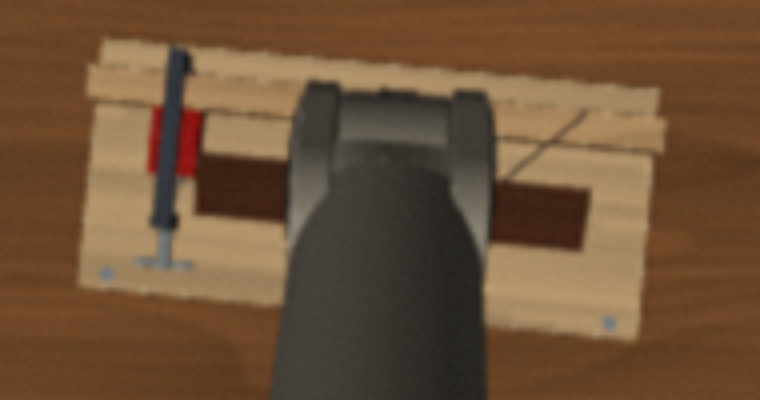

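View pics/scene4.png

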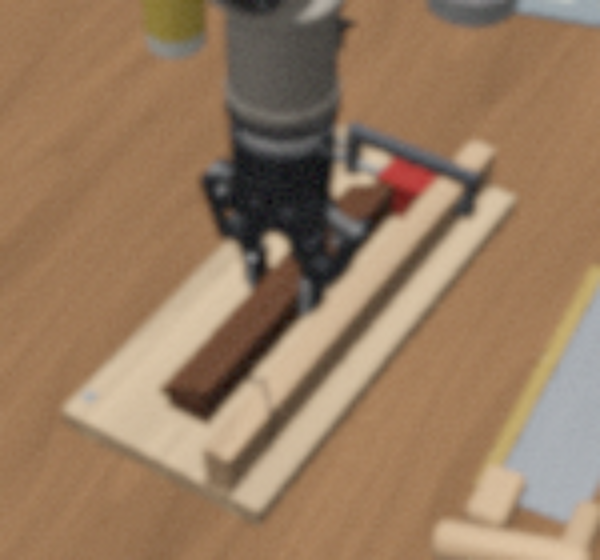

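play_rows:
  commands:
    - [0, 0, 0.001, 0]
    - [0, 0, 0, 0]
    - [0, 0, 0, 0]

```text
t: 11.05
eef_pos: [0.5529, 0.0425, 0.1951]
tool_rot: [0.0, 0.735, 0.678, -0.001]
contact_force: [-3.9, -5.7, 10.4]
gripper_width: 0.485
```

play_rows:
  commands:
    - [0, 0, 0, 0]
    - [0, 0, 0, 0]
    - [0, 0, 0, 0]
    - [0, 0, 0, 0]
  claw: 0.055

```text
t: 11.45
eef_pos: [0.5532, 0.0449, 0.1941]
tool_rot: [-0.0, 0.734, 0.679, 0.0]
contact_force: [-0.4, 0.5, -0.2]
gripper_width: 0.645
```

play_rows:
  commands:
    - [0, 0, -0.01, 0]
    - [0, 0, -0.02, 0]
    - [0, 0, -0.03, 0]
    - [0, 0, -0.02, 0]
    - [0, 0, 0, 0]

```text
t: 11.95
eef_pos: [0.5543, 0.0445, 0.2775]
tool_rot: [0.001, 0.735, 0.678, 0.003]
contact_force: [0.1, 0.3, -0.1]
gripper_width: 0.64
```

play_rows:
  commands:
    - [0, -0.03, 0, 0]
    - [0, -0.03, 0, 0]
    - [0, -0.0, 0, 0]
    - [0, 0, 0, 0]
    - [0, 0, 0, 0]
    - [0, 0, 0, 0]
  claw: 0.0

```text
t: 12.55
eef_pos: [0.4942, 0.0492, 0.2742]
tool_rot: [0.0, 0.735, 0.678, 0.0]
contact_force: [0.3, 0.0, 0.2]
gripper_width: -0.0
```

Run:
```python
from h import *
st()
for n in('scene','top'):
  c=cam(n);np.savez(f'{n}5.npz',**c);cv2.imwrite(f'pics/{n}5.png',cv2.resize(c['frame'][150:290,200:350] if n=='scene' else c['frame'][170:270,200:390],None,fx=4,fy=4))
```

```text
t 12.55 p [0.4942 0.0492 0.2742] F [0.3 0.  0.2] g -0.0 yawY -4.56 tilt [ 0.0009 -0.0001] q [-0.49  0.38  0.33  2.11 -0.19  0.68 -0.12]
```

View pics/top5.png

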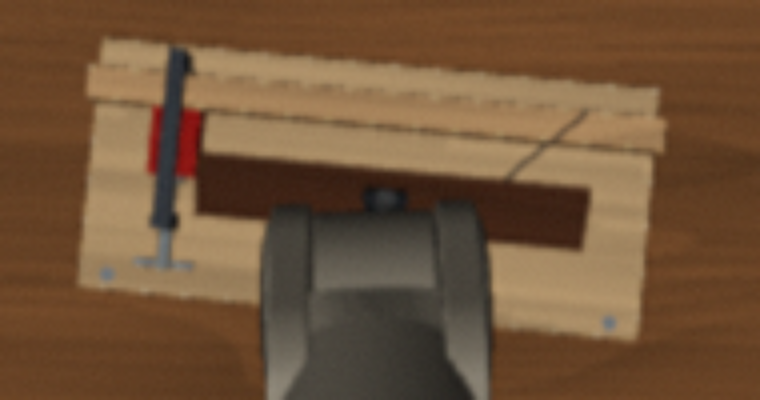

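View pics/scene5.png

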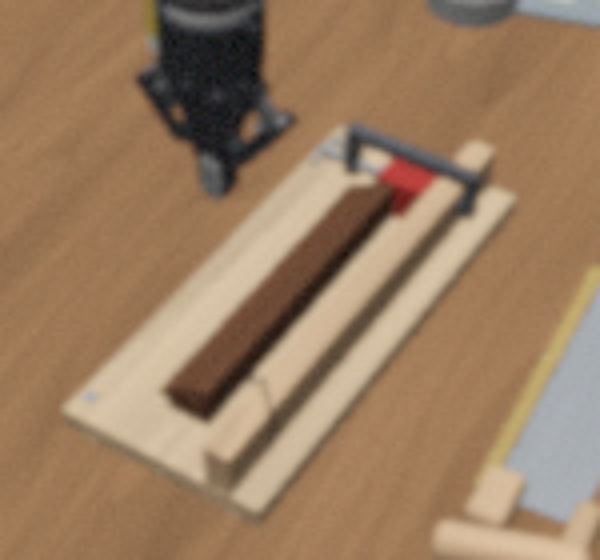

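play_rows:
  commands:
    - [0, 0, 0.03, 0]
    - [0, 0, 0.03, 0]
    - [0, 0, 0.012, 0]
    - [0, 0, 0.007, 0]
    - [0, 0, 0, 0]

```text
t: 13.15
eef_pos: [0.4934, 0.0491, 0.1949]
tool_rot: [-0.0, 0.735, 0.678, -0.0]
contact_force: [-1.0, 0.6, -0.2]
gripper_width: 0.0
```

play_rows:
  commands:
    - [0, 0.008, 0, 0]
    - [0, 0.008, 0, 0]
    - [0, 0.004, 0, 0]
    - [0, 0.004, 0, 0]
    - [0, 0.004, 0, 0]
    - [0, 0.004, 0, 0]
    - [0, 0.004, 0, 0]
    - [0, 0.004, 0, 0]
    - [0, 0.004, 0, 0]
    - [0, 0, 0, 0]

```text
t: 14.15
eef_pos: [0.5378, 0.0457, 0.1952]
tool_rot: [0.0, 0.735, 0.678, 0.0]
contact_force: [1.0, -0.4, 0.1]
gripper_width: 0.002
```

Run:
```python
from h import *
st();rel([.494+.0589+.03-.0355,.045,.195])
```

```text
t 14.15 p [0.5378 0.0457 0.1952] F [ 1.  -0.4  0.1] g 0.002 yawY -4.55 tilt [ 0.0011 -0.0001] q [-0.41  0.57  0.26  2.04 -0.27  0.56 -0.04]
rel [0.0001 0.0096 0.0002] yawY -4.55 tilt [ 1.1e-03 -1.0e-04 -1.0e+00]
```

play_rows:
  commands:
    - [0, 0.003, 0, 0]
    - [0, 0.002, 0, 0]
    - [0, 0.002, 0, 0]
    - [0, 0, 0, 0]

```text
t: 14.55
eef_pos: [0.5444, 0.0452, 0.1952]
tool_rot: [0.0, 0.735, 0.679, 0.0]
contact_force: [0.7, -0.4, -0.6]
gripper_width: -0.003
```

Run:
```python
from h import *
st()
for n in('scene','top'):
  c=cam(n);cv2.imwrite(f'pics/{n}6.png',cv2.resize(c['frame'][150:290,200:350] if n=='scene' else c['frame'][170:270,200:390],None,fx=4,fy=4))
```

```text
t 14.55 p [0.5444 0.0452 0.1952] F [ 0.7 -0.4 -0.6] g -0.003 yawY -4.54 tilt [ 0.0004 -0.    ] q [-0.4   0.58  0.26  2.03 -0.27  0.57 -0.03]
```

View pics/top6.png

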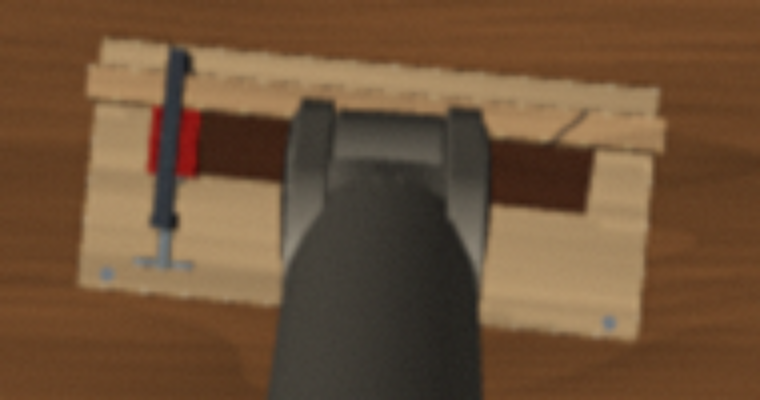

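View pics/scene6.png

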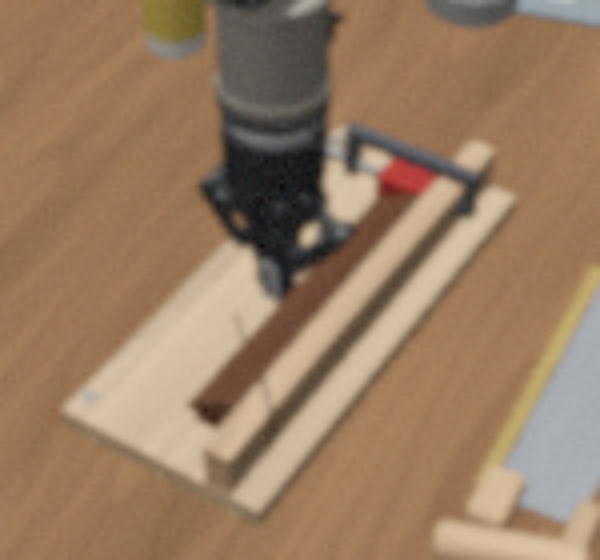

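Almost at the fence, and the sideways force shows no contact with it yet. I'll keep going.

play_rows:
  commands:
    - [0, 0.002, 0, 0]
    - [0, 0.001, 0, 0]
    - [0, 0, 0, 0]

```text
t: 14.95
eef_pos: [0.5467, 0.045, 0.1951]
tool_rot: [-0.0, 0.735, 0.679, -0.0]
contact_force: [-1.9, 0.6, 2.8]
gripper_width: 0.002
```

play_rows:
  commands:
    - [0, 0.001, 0, 0]
    - [0, 0.001, 0, 0]
    - [0, 0, 0, 0]

```text
t: 15.25
eef_pos: [0.5475, 0.0449, 0.195]
tool_rot: [-0.002, 0.735, 0.679, -0.002]
contact_force: [-8.0, 0.8, 8.0]
gripper_width: -0.003
```

play_rows:
  commands:
    - [0, 0.001, 0, 0]
    - [0, 0.001, 0, 0]
    - [0, 0, 0, 0]

```text
t: 15.55
eef_pos: [0.5483, 0.0448, 0.1949]
tool_rot: [-0.003, 0.734, 0.679, -0.003]
contact_force: [-13.2, 1.8, 13.0]
gripper_width: -0.004
```

The reaction is 13 N sideways and 13 N up, so this is already a diagonal push. I'll check the fit at the stop and the fence before deciding how to finish.

Run:
```python
from h import *
st()
c=cam('scene');np.savez('scene7.npz',**c);a=cv2.resize(c['frame'][180:270,230:320],None,fx=6.5,fy=6.5,interpolation=cv2.INTER_CUBIC);cv2.imwrite('pics/s7.png',cv2.convertScaleAbs(a,alpha=1.5))
c=cam('top');np.savez('top7.npz',**c);a=cv2.resize(c['frame'][185:235,225:365],None,fx=5.7,fy=5.7,interpolation=cv2.INTER_CUBIC);cv2.imwrite('pics/t7.png',cv2.convertScaleAbs(a,alpha=1.5))
```

```text
t 15.55 p [0.5483 0.0448 0.1949] F [-13.2   1.8  13. ] g -0.004 yawY -4.53 tilt [-0.0083  0.0006] q [-0.4   0.58  0.26  2.01 -0.27  0.59 -0.03]
```

View pics/s7.png

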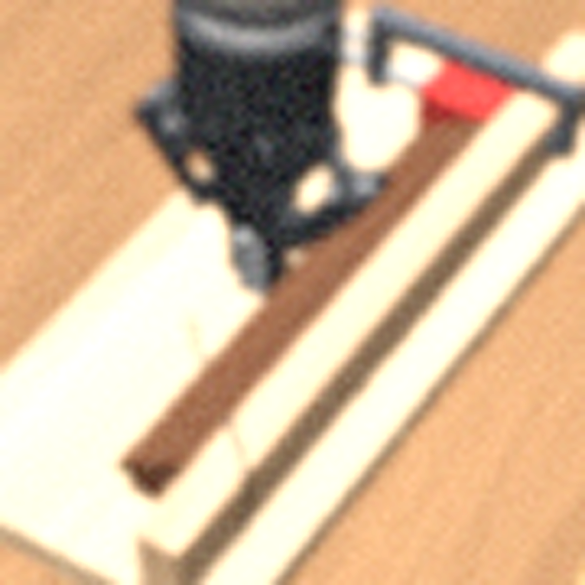

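View pics/t7.png

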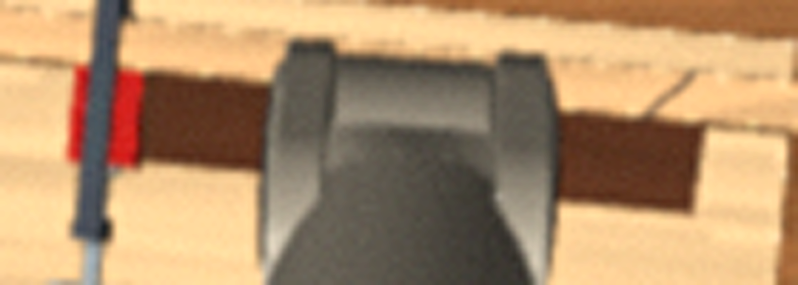

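Run:
```python
from h import *
c=dict(np.load('top7.npz'));f=c['frame']
for v in(200,203,206,209):print(v,[tuple(int(x) for x in f[v,u]) for u in range(245,256)])
print([tuple(int(x) for x in f[212,u]) for u in range(338,354)])
# back top edge vs fence along columns: brown -> fence
R=cv2.GaussianBlur(f,(3,3),0).astype(float)[...,2]
def edge(p,x0):
    d=np.diff(p);i=int(np.argmax(np.abs(d)));a,b,e=np.abs(d[i-1:i+2]);return x0+i+.5+.5*(a-e)/(a-2*b+e)
up=[(u,edge(R[190:206,u][::1],190)) for u in (253,256,259,262,265,268)]+[(u,edge(R[194:212,u],194)) for u in (325,328,331,334,337,340,343)]
lo=[(u,edge(R[204:226,u],204)) for u in (253,256,259,262,265,268)]+[(u,edge(R[210:232,u],210)) for u in (325,328,331,334,337,340,343)]
for nm,q,z in(('back',up,.052),('sight',lo,.032)):
    W=np.array([ray(c,u,v,z) for u,v in q]);p=np.polyfit(W[:,1],W[:,0],1);print(nm,'slope angle',90-np.degrees(np.arctan(p[0])),'x at y=.04',np.polyval(p,.04),'res',np.std(W[:,0]-np.polyval(p,W[:,1])))
# -y end
q=[(edge(R[v,338:356],338),v) for v in range(209,220)];print(np.round([a for a,b in q],2))
for a,b in q[::3]:print(ray(c,a,b,.052 if b<212 else .042).round(4))
```

```text
200 [(26, 24, 99), (20, 21, 134), (20, 22, 139), (21, 23, 141), (20, 25, 135), (20, 32, 81), (20, 34, 58), (18, 33, 60), (23, 36, 61), (20, 35, 62), (20, 33, 60)]
203 [(22, 24, 126), (21, 22, 143), (18, 22, 142), (21, 23, 137), (11, 17, 99), (19, 32, 66), (21, 35, 60), (23, 35, 62), (24, 38, 62), (19, 34, 62), (22, 35, 60)]
206 [(22, 23, 132), (18, 22, 139), (21, 23, 140), (18, 20, 129), (16, 20, 78), (21, 33, 57), (17, 33, 58), (22, 35, 63), (25, 35, 63), (19, 33, 61), (22, 36, 64)]
209 [(18, 20, 134), (17, 21, 141), (16, 20, 141), (19, 21, 134), (12, 20, 75), (20, 32, 57), (21, 34, 59), (21, 35, 62), (20, 34, 61), (23, 35, 63), (23, 36, 64)]
[(22, 33, 59), (19, 33, 58), (23, 36, 62), (20, 33, 60), (21, 33, 61), (19, 32, 59), (21, 34, 62), (18, 32, 60), (20, 32, 60), (40, 60, 85), (77, 110, 139), (100, 139, 166), (102, 140, 167), (98, 137, 165), (100, 137, 165), (101, 136, 165)]
back slope angle 85.33949212258013 x at y=.04 0.6008402439790692 res 0.0003629238919451032
sight slope angle 85.35959631303373 x at y=.04 0.5588598561849674 res 0.00018331425925484943
[348.04 347.81 347.65 347.48 347.38 347.27 347.23 347.04 346.74 346.55
 346.46]
[ 0.5824 -0.0912  0.052 ]
[ 0.575  -0.0911  0.042 ]
[ 0.5671 -0.0904  0.042 ]
[ 0.5591 -0.0887  0.042 ]
```

No bed shows between the stop and the moulding's end, and its angle matches the fence (85.34° against 85.46°). A gap of 1–2 mm can't be ruled out, so I'll nudge the far end towards the stop before the final push.

play_rows:
  commands:
    - [0, -0.008, 0, 0]
    - [0, -0.004, 0, 0]
    - [0, 0, -0.03, 0]
    - [0, 0, -0.04, 0]
    - [-0.04, 0.01, 0, 0]
    - [-0.04, 0.01, 0, 0]
    - [-0.04, 0.01, 0, 0]
    - [-0.031, 0.008, 0, 0]
    - [0, 0, 0, 0]
    - [0, 0, 0, 0]

```text
t: 16.65
eef_pos: [0.5652, -0.1087, 0.2652]
tool_rot: [0.0, 0.735, 0.678, 0.0]
contact_force: [-0.4, 0.5, 0.3]
gripper_width: 0.003
```

Run:
```python
from h import *
# home mid minus 4mm n, minus .149 fd
fd=np.array([.0792,.9969]);n=np.array([.9969,-.0792]);g=np.array([.5819,.0429])-.004*n-.149*fd
st();rel([*g,.206])
```

```text
t 16.65 p [ 0.5652 -0.1087  0.2652] F [-0.4  0.5  0.3] g 0.003 yawY -4.66 tilt [ 0.0008 -0.0002] q [-0.17  0.5   0.33  1.93 -0.23  0.74  0.21]
rel [0.0035 0.0006 0.0592] yawY -4.66 tilt [ 8.e-04 -2.e-04 -1.e+00]
```

play_rows:
  commands:
    - [0, 0, 0.03, -0.1]
    - [0, 0, 0.02, 0]
    - [0, 0, 0.009, 0]
    - [0, 0, 0, 0]

```text
t: 17.05
eef_pos: [0.5647, -0.1065, 0.2051]
tool_rot: [-0.001, 0.733, 0.68, -0.001]
contact_force: [-0.2, 0.0, 0.2]
gripper_width: -0.001
```

play_rows:
  commands:
    - [0.003, 0, 0, 0]
    - [0.003, 0, 0, 0]
    - [0.002, 0, 0, 0]
    - [0.001, 0, 0, 0]
    - [0, 0, 0, 0]

```text
t: 17.55
eef_pos: [0.5658, -0.1015, 0.2073]
tool_rot: [0.002, 0.735, 0.678, -0.0]
contact_force: [-1.1, -7.5, 0.1]
gripper_width: -0.001
```

play_rows:
  commands:
    - [0.001, 0, 0, 0]
    - [0.001, 0, 0, 0]
    - [0, 0, 0, 0]

```text
t: 17.85
eef_pos: [0.5657, -0.1011, 0.2074]
tool_rot: [0.003, 0.735, 0.678, -0.001]
contact_force: [-0.2, -11.7, -0.3]
gripper_width: -0.002
```

play_rows:
  commands:
    - [0.001, 0, 0, 0]
    - [0.001, 0, 0, 0]
    - [0, 0, 0, 0]

```text
t: 18.15
eef_pos: [0.5656, -0.1007, 0.2075]
tool_rot: [0.004, 0.736, 0.677, -0.002]
contact_force: [-0.5, -15.8, 0.2]
gripper_width: 0.0
```

play_rows:
  commands:
    - [-0.008, 0, 0, 0]
    - [-0.006, 0, 0, 0]
    - [0, 0, -0.03, 0]
    - [0, 0, -0.04, 0]
    - [0, 0, 0, 0]

```text
t: 18.65
eef_pos: [0.5671, -0.109, 0.2813]
tool_rot: [0.003, 0.734, 0.679, 0.003]
contact_force: [0.5, 0.1, 0.2]
gripper_width: 0.001
```

Run:
```python
from h import *
fd=np.array([.0792,.9969]);n=np.array([.9969,-.0792]);g=np.array([.5819,.0429])+(.021-.044)*n
st();rel([*g,.230])
```

```text
t 18.65 p [ 0.5671 -0.109   0.2813] F [0.5 0.1 0.2] g 0.001 yawY -4.42 tilt [0.0092 0.0002] q [-0.18  0.48  0.34  1.92 -0.22  0.77  0.21]
rel [ 0.1526 -0.0204  0.0512] yawY -4.42 tilt [ 9.2e-03  2.0e-04 -1.0e+00]
```

play_rows:
  commands:
    - [0.038, -0.005, 0, 0]
    - [0.038, -0.005, 0, 0]
    - [0.038, -0.005, 0, 0]
    - [0.038, -0.005, 0, 0]
    - [0, 0, 0.025, 0]
    - [0, 0, 0.015, 0]
    - [0, 0, 0, 0]
    - [0, 0, 0, 0]

```text
t: 19.45
eef_pos: [0.5568, 0.0429, 0.2361]
tool_rot: [-0.0, 0.735, 0.678, -0.0]
contact_force: [0.7, -0.0, 1.1]
gripper_width: -0.001
```

Run:
```python
from h import *
fd=np.array([.0792,.9969]);n=np.array([.9969,-.0792]);g=np.array([.5819,.0429])+(.021-.044)*n
st();rel([*g,.2124])
c=cam('scene');a=cv2.resize(c['frame'][180:270,230:320],None,fx=6.5,fy=6.5,interpolation=cv2.INTER_CUBIC);cv2.imwrite('pics/s8.png',a)
```

```text
t 19.45 p [0.5568 0.0429 0.2361] F [ 0.7 -0.   1.1] g -0.001 yawY -4.56 tilt [-0.0007 -0.0007] q [-0.42  0.52  0.3   1.98 -0.24  0.67 -0.05]
rel [0.002  0.002  0.0237] yawY -4.56 tilt [-7.e-04 -7.e-04 -1.e+00]
```

View pics/s8.png

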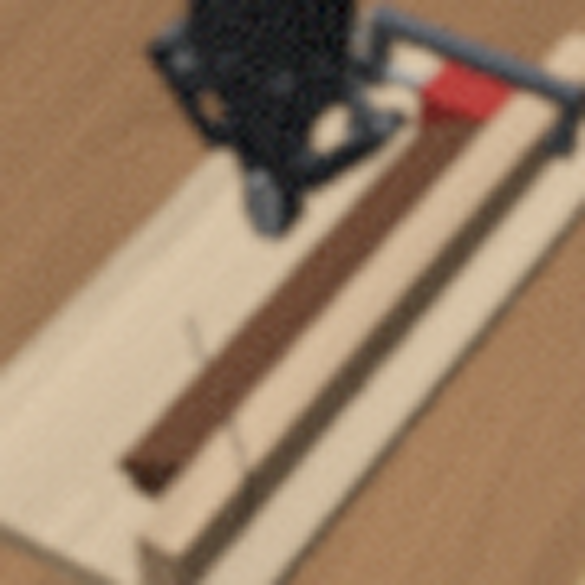

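The saw cut crosses the sight edge at about (205,365) in this crop. The fingers are well to the stop side of it, and the moulding is seated. Now down onto the slope.

play_rows:
  commands:
    - [0.001, 0.001, 0.01, 0]
    - [0, 0, 0.006, 0]
    - [0, 0, 0.003, 0]
    - [0, 0, 0.002, 0]
    - [0, 0, 0.001, 0]
    - [0, 0, 0, 0]

```text
t: 20.1
eef_pos: [0.5579, 0.0451, 0.2141]
tool_rot: [-0.0, 0.734, 0.679, -0.0]
contact_force: [-0.3, 0.1, 0.5]
gripper_width: 0.007
```

play_rows:
  commands:
    - [0, 0.001, 0.001, 0]
    - [0, 0.001, 0.001, 0]
    - [0, 0, 0, 0]

```text
t: 20.4
eef_pos: [0.56, 0.045, 0.2122]
tool_rot: [0.0, 0.734, 0.679, 0.0]
contact_force: [-0.2, 0.3, -0.1]
gripper_width: 0.001
```

play_rows:
  commands:
    - [0, 0.001, 0.001, 0]
    - [0, 0, 0, 0]
    - [0, 0, 0, 0]

```text
t: 20.7
eef_pos: [0.5609, 0.0448, 0.2112]
tool_rot: [-0.0, 0.734, 0.679, -0.0]
contact_force: [0.2, -0.6, -1.6]
gripper_width: 0.002
```

play_rows:
  commands:
    - [0, 0, 0.001, 0]
    - [0, 0, 0.001, 0]
    - [0, 0, 0, 0]

```text
t: 21.0
eef_pos: [0.5611, 0.0448, 0.2099]
tool_rot: [-0.0, 0.734, 0.679, 0.0]
contact_force: [-2.8, -0.6, 7.8]
gripper_width: -0.005
```

play_rows:
  commands:
    - [0, 0, 0.001, 0]
    - [0, 0, 0.001, 0]
    - [0, 0, 0, 0]

```text
t: 21.3
eef_pos: [0.5613, 0.0446, 0.2094]
tool_rot: [-0.0, 0.734, 0.679, 0.001]
contact_force: [-7.1, -0.6, 23.7]
gripper_width: -0.0
```

play_rows:
  commands:
    - [0, 0, 0.001, 0]
    - [0, 0, 0.0, 0]
    - [0, 0, 0, 0]

```text
t: 21.6
eef_pos: [0.5613, 0.0446, 0.2092]
tool_rot: [-0.0, 0.734, 0.679, 0.001]
contact_force: [-10.4, 0.3, 32.8]
gripper_width: -0.002
```

play_rows:
  commands:
    - [0, 0.001, 0, 0]
    - [0, 0.001, 0, 0]
    - [0, 0, 0, 0]

```text
t: 21.9
eef_pos: [0.5622, 0.0445, 0.2091]
tool_rot: [-0.002, 0.734, 0.679, -0.0]
contact_force: [-14.9, -0.0, 37.5]
gripper_width: -0.001
```

play_rows:
  commands:
    - [0, 0.001, 0, 0]
    - [0, 0.001, 0, 0]
    - [0, 0, 0, 0]

```text
t: 22.2
eef_pos: [0.563, 0.0444, 0.2091]
tool_rot: [-0.003, 0.734, 0.679, -0.001]
contact_force: [-19.8, 0.2, 42.6]
gripper_width: -0.001
```

play_rows:
  commands:
    - [0, 0, -0.001, 0]
    - [0, 0.001, -0.001, 0]
    - [0, 0.001, 0, 0]
    - [0, 0, 0, 0]

```text
t: 22.6
eef_pos: [0.5637, 0.0444, 0.2093]
tool_rot: [-0.004, 0.734, 0.679, -0.003]
contact_force: [-17.9, -0.1, 30.5]
gripper_width: 0.003
```

play_rows:
  commands:
    - [0, 0.001, -0.0005, 0]
    - [0, 0.001, 0, 0]
    - [0, 0, 0, 0]

```text
t: 22.9
eef_pos: [0.5645, 0.0444, 0.2093]
tool_rot: [-0.005, 0.734, 0.679, -0.004]
contact_force: [-22.3, 0.6, 31.5]
gripper_width: 0.001
```

play_rows:
  commands:
    - [0, 0, 0, 0]
    - [0, 0, 0, 0]
    - [0, 0, 0, 0]
    - [0, 0, 0, 0]
    - [0, 0, 0, 0]
    - [0, 0, 0, 0]
    - [0, 0, 0, 0]
    - [0, 0, 0, 0]
    - [0, 0, 0, 0]
    - [0, 0, 0, 0]

```text
t: 23.9
eef_pos: [0.5644, 0.0444, 0.2093]
tool_rot: [-0.005, 0.734, 0.679, -0.004]
contact_force: [-23.3, 1.6, 31.5]
gripper_width: -0.002
```

Run:
```python
from h import *
st()
c=cam('scene');a=cv2.resize(c['frame'][180:270,230:320],None,fx=6.5,fy=6.5,interpolation=cv2.INTER_CUBIC);cv2.imwrite('pics/s9.png',a)
c=cam('top');f=c['frame'];a=cv2.resize(f[185:235,225:365],None,fx=5.7,fy=5.7,interpolation=cv2.INTER_CUBIC);cv2.imwrite('pics/t9.png',cv2.convertScaleAbs(a,alpha=1.5))
R=cv2.GaussianBlur(f,(3,3),0).astype(float)[...,2]
def edge(p,x0):
    d=np.diff(p);i=int(np.argmax(np.abs(d)));a,b,e=np.abs(d[i-1:i+2]);return x0+i+.5+.5*(a-e)/(a-2*b+e)
U1=(253,256,259,262);U2=(328,331,334,337,340,343)
up=[(u,edge(R[190:206,u],190)) for u in U1]+[(u,edge(R[194:212,u],194)) for u in U2]
lo=[(u,edge(R[204:226,u],204)) for u in U1]+[(u,edge(R[210:232,u],210)) for u in U2]
for nm,q,z in(('back',up,.052),('sight',lo,.032)):
    W=np.array([ray(c,u,v,z) for u,v in q]);p=np.polyfit(W[:,1],W[:,0],1);print(nm,90-np.degrees(np.arctan(p[0])),np.polyval(p,.04),np.std(W[:,0]-np.polyval(p,W[:,1])))
q=[(edge(R[v,338:356],338),v) for v in range(209,220)];print([ray(c,a,b,.052 if b<212 else .042).round(4) for a,b in q[::3]])
for v in(203,206,209):print([int(f[v,u,2]) for u in range(246,254)])
# saw cut ends
for p in((307.3,230.4),(336.5,205.4)):print('cut',ray(c,*p,.018).round(4))
st()
```

```text
t 23.9 p [0.5644 0.0444 0.2093] F [-23.3   1.6  31.5] g -0.002 yawY -4.43 tilt [-0.0134  0.0017] q [-0.4   0.58  0.28  1.97 -0.26  0.64 -0.03]
back 85.34536342662611 0.600895514879157 0.00037016211242582646
sight 85.3939012444998 0.558848276181892 0.00020164484969712297
[array([ 0.5824, -0.0912,  0.052 ]), array([ 0.575 , -0.0911,  0.042 ]), array([ 0.5671, -0.09  ,  0.042 ]), array([ 0.5591, -0.0886,  0.042 ])]
[145, 142, 137, 103, 68, 59, 61, 62]
[140, 139, 128, 76, 59, 61, 61, 63]
[141, 143, 134, 74, 54, 60, 61, 63]
cut [0.525  0.0134 0.018 ]
cut [ 0.5937 -0.0644  0.018 ]
t 24.0 p [0.5645 0.0444 0.2093] F [-22.5   0.8  31.7] g -0.003 yawY -4.43 tilt [-0.0134  0.0017] q [-0.4   0.58  0.28  1.97 -0.26  0.64 -0.03]
```

View pics/s9.png

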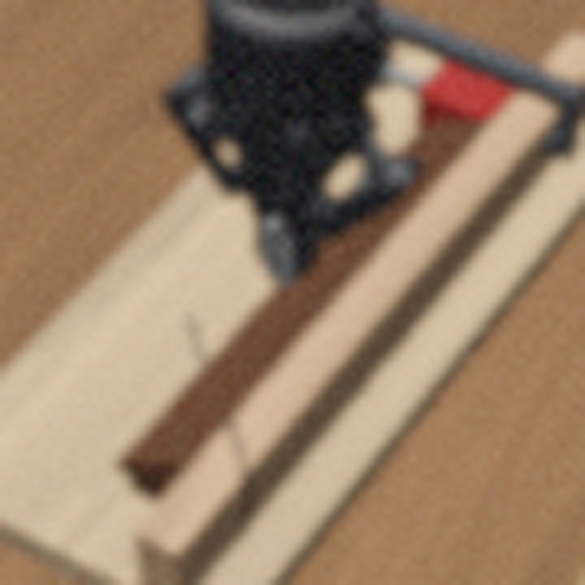

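View pics/t9.png

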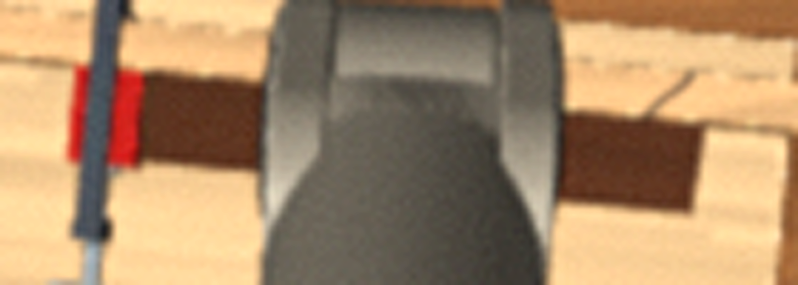

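Run:
```python
from h import *
st();print(bot.hand_in());st()
```

```text
t 24.0 p [0.5645 0.0444 0.2093] F [-22.5   0.8  31.7] g -0.003 yawY -4.43 tilt [-0.0134  0.0017] q [-0.4   0.58  0.28  1.97 -0.26  0.64 -0.03]
the job is handed in; nothing more can be done
None
the job is handed in; nothing more can be done
```

The moulding is face up on the mitre board, back against the fence and end against the stop. I handed the job in at 24 s, with the closed fingers still pushing on its sloping face.

I gripped it across its width and turned it 70°. I slid it to the stop, then pushed it back to the fence with shut fingers. I nudged the far end towards the stop with about 16 N before the final diagonal push.

**Last checks:**
- **Push:** it held steady for a second at about 22 N towards the fence and 32 N down. Allowing for the waxed bed's friction, I estimate about 10 N on the fence.
- **Line with the fence:** 85.35–85.39° against 85.46° measured for the fence, about 0.002 rad.
- **Saw cut:** the fingers are about 60 mm on the stop-block side.
- **Bystanders:** I kept the arm clear of the saw, bottle, tube and tin and felt no contact with them. I did not re-measure their positions.

**Checks that disagreed or were not made:**
- **Fence position:** the camera put the back edge about 2 mm short of the fence seam. I took this as calibration or edge error, because no bed showed in the gap and the fingertips stopped moving as the force rose.
- **Stop position:** the far end read about 3.5 mm long. My earlier measure of the moulding's length read 3 mm long (263 mm against 260), and the nudge did not move the end, so I take it as touching the stop.
- **Flatness:** I judged it by eye and did not measure it.

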